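Lock a printing block in the press bed with the ratchet jaw

ROBOT

A 7-joint arm with a two-finger parallel gripper is mounted at the origin on the work surface. World frame = base frame: x ahead of the robot, y to its left, z up, the work surface at z = 0. Lengths are in m, angles in rad, forces in N, time in s.
With the tool pointing down it reaches from about 0.425 to 0.925 m from the base axis. Payload 6.8 kg.
Tool frame: the origin (TCP) lies on the centre line of the jaws, within the pads' length; the fingertips stand 8 mm ahead of it and the grasp point (between the pads) lies 11 mm behind it (bot.tips_ahead is the distance from the TCP to the fingertips, in m); z points along the fingers, y is the line along which they close (so a half turn about z gives the same grasp; the last joint's range is limited). The gripper opens to 85 mm and grips with 20 to 120 N. Pads are 22 mm wide; open, the fingers measure 114 mm over their backs; the gripper's body (76 mm by 85 mm) begins 54 mm behind the grasp point. The pads swing forward as they close: fully open they stand 13 mm farther back than shut.
Start: joints at [1.167, 0.477, 0.022, 1.555, -0.011, 1.109, -0.083], TCP at [0.197, -0.646, 0.239] pointing down, gripper open.
Joint ranges: [-2.96, 2.96], [-0.34, 2.1], [-1.41, 1.46], [0.24, 2.44], [-1.37, 4.51], [0.17, 1.92], [-2.96, 2.96]. Speed limits (rad/s): [2.39, 2.39, 3.14, 3.14, 3.14, 3.14, 3.14].

INTERFACE

Orientations are given as a unit quaternion [w, x, y, z].
In Python, from station import bot gives the robot as it stands.
- The arm moves only by the tool send_rows, never from a script. Its argument "deltas" is text: rows parted by semicolons, each of 4 numbers parted by spaces: the shift along the tool's x, y, z in m, then the turn about the tool's z in degrees. In form: x y z spin; .... A call has 1 to 5 rows; each row is the pose to reach, as a shift and turn from the pose commanded when the call began, along the tool's axes at that moment; what a row does not reach only later rows make up. A row lasts 1/10 s, in which the tool goes at most 50 mm and 8.59 degrees, less where a joint would pass 70% of its speed; a pose out of reach is approached as far as the arm can. A call with a gripper value outside its range is refused whole. "claw" is the opening, from 0 (shut) to 1 (fully open), set as the call begins (left out, the last holds). The fingers move at their own pace and stop on an object; "force" is the grip in N (left out, the last holds). Time passes only in rows, so rows that repeat a pose let the fingers close. It gives the time, the measured TCP pose, the force, the opening and the grip force at its end, in the units of the state.
- bot.get_obs(): the state, without advancing time (a new reading comes with each control period).
- bot.read_camera(name): name is "scene" or "top"; returns a dict with "img" (480x640x3 uint8, red, green, blue), "depth" (480x640 float32, m along the optical axis (not along the pixel's ray), 0 where there is no reading), "fx", "fy", "cx", "cy" (pixels), "dist_coeffs" ([k1, k2, p1, p2, k3] as OpenCV has them; the pictures are not rectified), "camera_from_world" (4x4, takes a point from world to camera coordinates). Camera axes: x right, y up, looking along -z (the intrinsics and any distortion apply to the point x, -y, -z); pixel columns grow to the right and rows downward; lengths in m; the calibration is good to about 2 mm. A picture is of the moment at which its call begins.
- bot.hand_in(): hands the job in; it is judged then, once.
Trained networks look in a picture, given as the dict that the camera call returned (one of the last four; its "shot" number tells which), for a name from the list of things; names that differ only in an ending like _2 or _b are one class to them, and where a whole thing is asked for, a point or a joint stands for the part that bears it (a point fixed in the world has none). Each returns a list of dicts, best first, with "confidence" (0 to 1); they miss things now and then, are a little off and sometimes report something else, mostly with a low value. They report only what shows in the picture. A call takes as long as a camera call. They do not tell look-alikes from the thing itself.
- bot.masks_of(picture, query): "mask" (480x640 bool, what is visible of it).
- bot.landmark_of(picture, query): "xyz" ([x, y, z] in m, in world coordinates, good to about 4 mm: a listed point, or the origin of a listed thing).
The state is a dict: "t": time; "q": joint angles; "joint_vel": joint speeds; "joint_torque": joint torques, N m; "eef_pos": TCP position; "tool_rot": TCP orientation; "contact_force": force on the tool from outside, world axes, zero at the start; "torque": the same for the moment, N m; "gripper_width": opening from 0.0 (shut) to 1.0 (fully open); "grasp_force": force on a finger pad.
Only numpy, scipy, OpenCV 4.12 (cv2) and the standard library are available. Lean on these libraries where they do the work, as an engineer would, in place of code of your own. Each camera call takes 0.05 s, during which the arm holds its last target. There are 200 camera calls.

TASK

Lock the loose printing block up in the press bed: slide it back until it lies square and flush against the far side rail, then turn the ratchet knob clockwise, click by click, to the first tooth that grips the block firmly between the sprung pad and the end bar's facing plate (about 10 N, the pad pressed in about 3 to 4 mm). Do not overtighten, as more than about 20 N crushes the lino edge and the ratchet does not run back. Let go with the pawl holding and the block still flush, and leave the tin and the small jar alone.

Things in the scene. Friction and masses are not known exactly. Their poses are not given: they have to be found in the camera images.
- bed: grey plate of the press bed, 220 (x) by 370 (y) by 15 mm, fixed on the table; origin at table level, the plate spans x -120..100 and y -205..165 mm about it, its top face is 15 mm above the table; z up. The side rail stands along its far (+x) side, the ratchet knob at its -y end, the end bar towards +y, and the jaw with its sprung pad between knob and block
- rail (a point): middle of the side rail's inner face at plate level, at bed (75, 15) mm. The steel rail is 150 mm long along bed y (y -60..90 mm), 15 mm thick, 18 mm high above the plate and faces -x
- block: the printing block, plywood faced with grey lino, 95 (x) by 75 (y) by 22 mm high, 0.18 to 0.31 kg, loose on the plate; origin at the centre of its underside. Flush at the rail its origin lies at bed x = 27.5 mm
- end_bar: fixed steel bar on the plate, 150 (x) by 20 (y) by 20 mm high, square to the bed, origin at the centre of its underside; its place along bed y differs each time. On its -y side it carries a 130 mm long facing plate on two stiff screws, square to the bed, against which the block is clamped. How far the screws are set out is not measured: the face is 16 to 22 mm from the bar's origin
- knob (a joint): angle of the ratchet knob, rad, grows clockwise seen from above: the way to tighten; it cannot be turned back past the pawl. Its steel wheel has 24 sawteeth, 84 mm across, top 44 mm above the table. A light return spring (0.02 to 0.07 Nm, 0.012 more per rad) turns it back until a tooth rests on the pawl: at rest the angle is within 0.03 of a whole multiple of 0.262 rad
- knob_grip (a point): point on the knob's axis 72 mm above the table, at the height to grip. The grip is a bar 54 mm long, 14 mm thick, from 50 to 86 mm above the table; at angle 0 it lies along the bed's x and turns clockwise with the joint's value. Its axis is at bed (20, -130) mm
- pawl_pivot (a point): pivot of the sprung pawl beside the wheel, 39 mm above the table. The pawl rides up each tooth's ramp (the knob's torque ripples by some 0.05 Nm) and has clicked in by 0.06 rad past each multiple of 0.262 rad. Let go before the click and the wheel runs back to the tooth before; let go after it and it runs back to that multiple, where the pawl holds it
- jaw_home (a point): middle of the pad's face when the knob is at 0: bed (27.5, -49) mm, 25 mm above the table. A rack drives the jaw 12 mm per rad (3.1 mm per tooth) to bed +y. The steel pad, 80 by 18 mm, sits in front of it on a spring of 3 N per mm, 11 mm travel. It slides the block to the facing plate (1 to 3 N), then the spring yields and the knob feels 0.012 Nm more per N of grip
- ink_tin: a bystander: ink tin, 84 mm across, 85 mm high, on the table to the left
- jar: a bystander: small jar, 34 mm across, 50 mm high, on the plate's +y end behind the end bar
There are look-alikes about, which are no part of the job. Of the things shaped like the block, the plywood one is meant.

How it is judged:
By the outcome, as a careful person would: the job done as asked, in the order asked, and still so for the second after the job is handed in, with the robot touching nothing.
It also fails if it takes over 58 s, if anything falls off the work surface, if the arm or the gripper's body presses on something with over 40 N, if the wrist force passes 120 N, or if a joint passes its speed limit or range.

## Working session

There is one attempt and no reset: what is moved stays moved. The work goes in short steps, Python scripts to look and compute and a tool call to move; the robot and the scene stay as the last step left them, time stands still between calls to the robot, and variables do not carry over. Pictures are saved under pics/ and viewed, at most 10 in all, crops included, and the job is handed in when it is done.

Besides the shell and the picture viewer there is one more tool, called as name(argument=value, ...) on one line, values as JSON. send_rows: Moves the arm, as the interface text tells. Its arguments: {"type":"object","properties":{"deltas":{"type":"string"},"claw":{"type":"number"},"force":{"type":"number"}},"required":["deltas"]}

```bash
mkdir -p pics
cat > h.py <<'E'
import numpy as np, cv2
from station import bot
def px2w(c,u,v,z=None):
    K=np.array([[c['fx'],0,c['cx']],[0,c['fy'],c['cy']],[0,0,1]]);
    p=cv2.undistortPoints(np.array([[[u,v]]],float),K,np.array(c['dist_coeffs'],float))[0,0]
    T=np.linalg.inv(np.array(c['camera_from_world'])); r=T[:3,:3]@np.array([p[0],-p[1],-1]); o=T[:3,3]
    if z is None: return o+r*c['depth'][int(v),int(u)]
    return o+r*(z-o[2])/r[2]
def w2px(c,P):
    M=np.array(c['camera_from_world']); q=(M[:3,:3]@np.atleast_2d(P).T).T+M[:3,3]
    q=q*[1,-1,-1]; K=np.array([[c['fx'],0,c['cx']],[0,c['fy'],c['cy']],[0,0,1]])
    return cv2.projectPoints(q,np.zeros(3),np.zeros(3),K,np.array(c['dist_coeffs'],float))[0][:,0]
def save(c,n): cv2.imwrite('pics/'+n,c['img'][:,:,::-1])
E
python3 - <<'E'
from h import *
np.set_printoptions(precision=4,suppress=True)
for n in ['scene','top']:
    c=bot.read_camera(n); save(c,n+'1.png')
    for q in ['bed','rail','block','end_bar','knob_grip','pawl_pivot','jaw_home','ink_tin','jar']:
        for r in bot.landmark_of(c,q)[:4]: 
            print(n,q,round(r['confidence'],2),np.array(r['xyz']),w2px(c,r['xyz'])[0].round())
    T=np.linalg.inv(np.array(c['camera_from_world'])); print(T[:3,3],-T[:3,2])
o=bot.get_obs(); print(o)
E
```

```text
scene bed 0.69 [ 0.5221 -0.0067  0.0013] [254. 230.]
scene rail 0.56 [0.5983 0.0006 0.0179] [256. 249.]
scene block 0.71 [ 0.7487  0.119  -0.0019] [319. 312.]
scene block 0.64 [0.5204 0.0032 0.0166] [258. 224.]
scene block 0.63 [ 0.763  -0.1878 -0.0013] [150. 328.]
scene block 0.47 [ 0.521  -0.0088 -0.0018] [253. 230.]
scene end_bar 0.96 [0.5295 0.0639 0.0152] [286. 226.]
scene knob_grip 0.74 [ 0.5278 -0.1427  0.0735] [185. 209.]
scene knob_grip 0.67 [0.5749 0.1198 0.0163] [313. 239.]
scene pawl_pivot 0.71 [ 0.5458 -0.196   0.0416] [160. 227.]
scene pawl_pivot 0.65 [0.5742 0.1189 0.0142] [313. 240.]
scene jaw_home 0.69 [ 0.543  -0.0629  0.0244] [226. 230.]
scene ink_tin 0.67 [ 0.4352  0.455  -0.0031] [448. 197.]
scene jar 0.96 [0.5764 0.1184 0.0158] [313. 240.]
[1.2603 0.0633 0.7073] [-0.7088  0.0647 -0.7024]
top rail 0.67 [ 0.5978 -0.0001  0.0141] [375. 263.]
top block 0.8 [0.7483 0.1258 0.0011] [312. 189.]
top block 0.68 [ 0.7708 -0.1847 -0.0004] [463. 183.]
top end_bar 0.74 [ 0.5472 -0.1935  0.0347] [477. 289.]
top end_bar 0.67 [0.5327 0.0609 0.0156] [344. 295.]
top knob_grip 0.93
[... 287 characters left out ...]
1203 0.0115] [313. 273.]
top jar 0.72 [0.5752 0.1192 0.0142] [314. 273.]
top jar 0.34 [0.5991 0.0031 0.0122] [373. 262.]
[0.3984 0.1332 1.1267] [ 0.1958 -0.0066 -0.9806]
{'t': 1.0, 'q': array([ 1.1669,  0.477 ,  0.0224,  1.5554, -0.0115,  1.1093, -0.0831]), 'joint_vel': array([-0.0012,  0.0002,  0.0009, -0.0003,  0.001 , -0.0004, -0.0001]), 'joint_torque': array([ -0.0004, -59.6336,   1.6067, -28.1556,   0.0126,   0.0016,
        -0.    ]), 'eef_pos': array([ 0.1968, -0.6457,  0.2393]), 'tool_rot': array([0.    , 0.9891, 0.1473, 0.    ]), 'contact_force': array([ 0.3719,  0.2648, -0.079 ]), 'torque': array([-0.0004,  0.0178, -0.0441]), 'grasp_force': 0.0, 'gripper_width': 0.9961866122506644}
```

View pics/scene1.png

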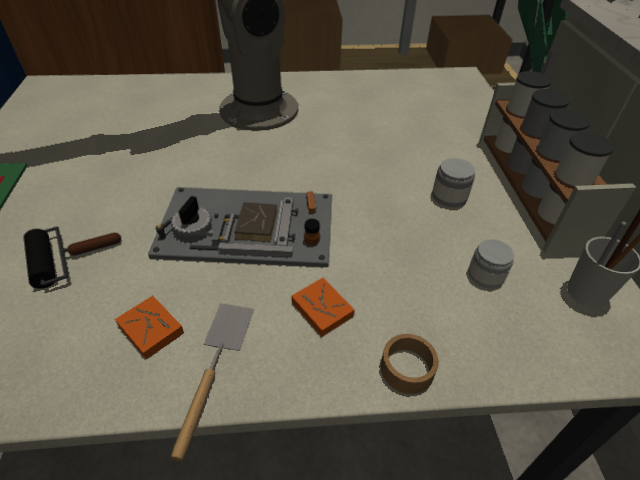

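View pics/top1.png

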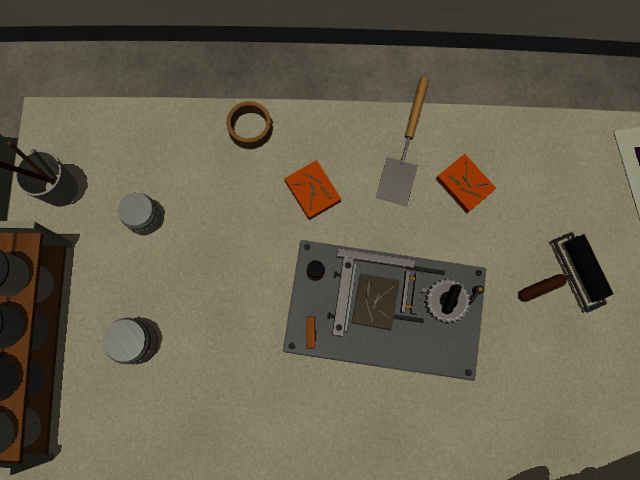

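Top view: three block-like things, two orange ones on the table (312,189), (463,183) and the brown plywood one on the bed (376,301). The last is meant, since it is plywood with grey lino and lies on the plate. I'll confirm it in a crop.

Run:
```python
from h import *
np.set_printoptions(precision=4,suppress=True)
c=bot.read_camera('top'); s=bot.read_camera('scene')
a=cv2.resize(c['img'][230:390,275:495],None,fx=3.6,fy=3.6,interpolation=cv2.INTER_CUBIC)
cv2.imwrite('pics/top_crop.png',a[:,:,::-1])
a=cv2.resize(s['img'][175:275,145:345],None,fx=4,fy=4,interpolation=cv2.INTER_CUBIC)
cv2.imwrite('pics/scene_crop.png',a[:,:,::-1])
for n,C in (('top',c),('scene',s)):
  for q in ['bed','block','end_bar']:
    for r in bot.masks_of(C,q)[:4]:
        m=r['mask']; v,u=np.nonzero(m)
        rect=cv2.minAreaRect(np.stack([u,v],1).astype(np.float32)); 
        print(n,q,round(r['confidence'],2),m.sum(),u.mean().round(1),v.mean().round(1),cv2.boxPoints(rect).round(1).tolist())
```

```text
top bed 0.83 18336 391.2 312.0 [[281.6000061035156, 352.8999938964844], [298.3999938964844, 238.5], [491.29998779296875, 266.70001220703125], [474.5, 381.1000061035156]]
top block 0.93 2043 375.0 301.1 [[350.79998779296875, 323.0], [359.29998779296875, 272.20001220703125], [399.5, 278.8999938964844], [391.1000061035156, 329.70001220703125]]
top block 0.89 1878 312.1 189.5 [[282.20001220703125, 178.10000610351562], [316.1000061035156, 157.8000030517578], [341.6000061035156, 200.39999389648438], [307.79998779296875, 220.6999969482422]]
top block 0.74 1835 465.5 183.2 [[434.8999938964844, 178.1999969482422], [465.1000061035156, 152.3000030517578], [495.8999938964844, 188.1999969482422], [465.70001220703125, 214.10000610351562]]
top end_bar 0.83 1135 343.4 296.5 [[325.20001220703125, 333.3999938964844], [336.6000061035156, 255.3000030517578], [357.3999938964844, 258.3999938964844], [346.0, 336.5]]
scene bed 0.68 9802 237.4 228.7 [[147.6999969482422, 258.3999938964844], [151.39999389648438, 184.60000610351562], [332.29998779296875, 193.5], [328.70001220703125, 267.29998779296875]]
scene bed 0.52 1088 190.3 218.4 [[164.5, 221.5], [192.0, 194.0], [216.0, 218.0], [188.5, 245.5]]
scene block 0.94 2080 322.7 306.9 [[288.3999938964844, 299.0], [320.3999938964844, 271.0], [357.29998779296875, 313.20001220703125], [325.29998779296875, 341.20001220703125]]
scene block 0.67 2358 149.1 326.3 [[113.19999694824219, 319.20001220703125], [150.89999389648438, 289.1000061035156], [184.3000030517578, 330.8999938964844], [146.6999969482422, 361.1000061035156]]
scene block 0.57 1378 256.2 222.0 [[234.3000030517578, 239.1999969482422], [237.0, 201.60000610351562], [277.5, 204.5], [274.8999938964844, 242.10000610351562]]
scene end_bar 0.67 658 284.8 221.2 [[273.70001220703125, 244.60000610351562], [281.8999938964844, 195.5], [299.29998779296875, 198.39999389648438], [291.1000061035156, 247.5]]
```

View pics/top_crop.png

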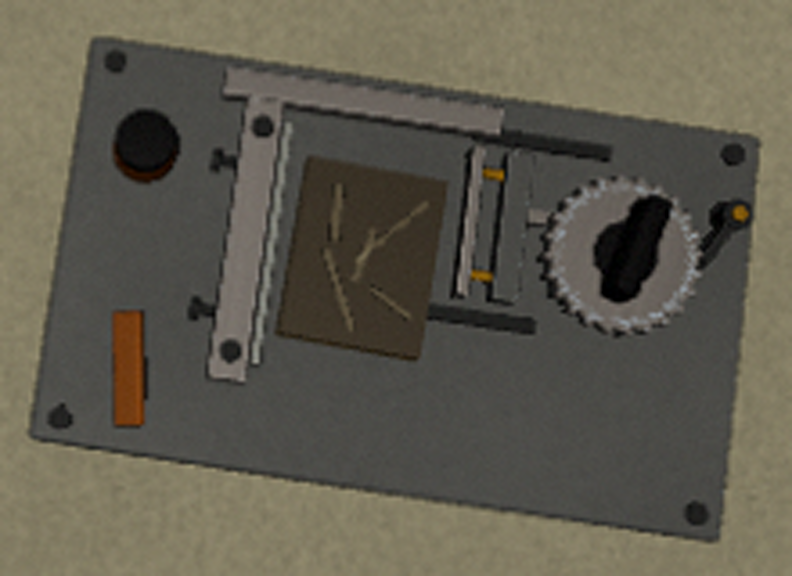

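View pics/scene_crop.png

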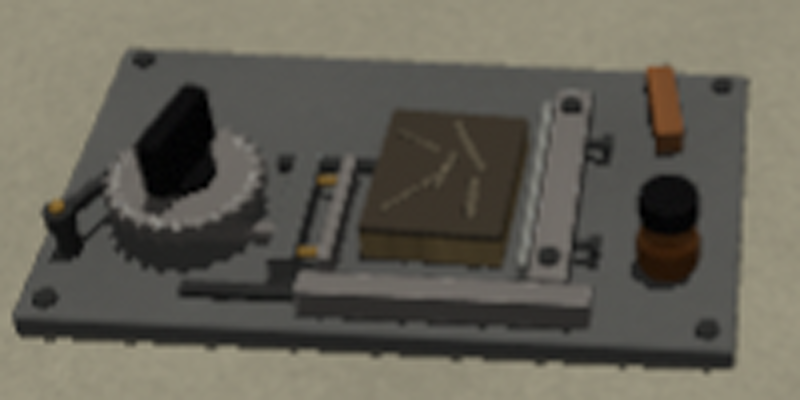

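```bash
cat > fit.py <<'E'
from h import *
from scipy.optimize import least_squares
np.set_printoptions(precision=4,suppress=True)
def R(a): return np.array([[np.cos(a),-np.sin(a)],[np.sin(a),np.cos(a)]])
def fit(P,views,z,x0):
    def f(p):
        W=np.c_[P@R(p[2]).T+p[:2],np.full(len(P),z)]
        return np.concatenate([(w2px(c,W)-px).ravel() for c,px in views])
    r=least_squares(f,x0,loss='soft_l1'); return r.x,np.sqrt(np.mean(f(r.x)**2))
E
python3 - <<'E'
from fit import *
c=bot.read_camera('top'); s=bot.read_camera('scene')
t=lambda L: np.array(L,float)/3.6+[275,230]-.36
g=lambda L: np.array(L,float)/4+[145,175]-.4
# order: (-x,-y),(-x,+y),(+x,+y),(+x,-y)
bt=t([(718,541),(30,437),(94,37),(760,137)]); bs=g([(131,50),(749,76),(735,355),(15,322)])
P=np.array([(-.12,-.205),(-.12,.165),(.1,.165),(.1,-.205)])
for v in ([(c,bt)],[(s,bs)],[(c,bt),(s,bs)]): print('bed',*fit(P,v,.015,[.52,0,0]))
B=fit(P,[(c,bt),(s,bs)],.015,[.52,0,0])[0]
Q=np.array([(-.0475,-.0375),(-.0475,.0375),(.0475,.0375),(.0475,-.0375)])
kt=t([(419,360),(277,335),(308,156),(447,182)]); ks=g([(392,110),(527,121),(503,236),(360,227)])
for v in ([(c,kt)],[(s,ks)],[(c,kt),(s,ks)]):
    b=fit(Q,v,.037,[.52,0,0])[0]; print('block',b,'in bed',R(B[2]).T@(b[:2]-B[:2])*1e3,np.degrees(b[2]-B[2]))
tb=lambda w:(R(B[2]).T@(w[:2]-B[:2])*1e3).round(1)
print('knob axis',B[:2]+R(B[2])@[.02,-.13], 'bedyaw deg',np.degrees(B[2]))
for n,C,pts in (('top grip',c,t([(656,197),(620,298)])),):
    w=[px2w(C,*p,.086) for p in pts]; d=R(B[2]).T@(w[0]-w[1])[:2]; print(n,[tb(x) for x in w],np.degrees(np.arctan2(d[1],d[0])))
w=[px2w(s,*p,.086) for p in g([(190,90),(150,135)])]; print('scene grip',[tb(x) for x in w])
print('face top',[tb(px2w(c,*p,.033)) for p in t([(291,122),(257,362)])],'bar',[tb(px2w(c,*p,.035)) for p in t([(284,100),(244,380),(208,376),(250,95)])])
print('pad',[tb(px2w(c,*p,.034)) for p in t([(481,148),(465,297)])],'rail edge',[tb(px2w(c,*p,.033)) for p in t([(226,95),(500,133)])])
E
```

```text
bed [ 0.5203 -0.0034 -0.1329] 0.5851424843484003
bed [ 0.524  -0.0029 -0.1298] 0.6814808097264395
bed [ 0.5212 -0.0033 -0.1332] 0.8152207783773785
block [ 0.5197  0.0019 -0.1633] in bed [-2.241   4.9672] -1.7260319373080684
block [ 0.522   0.0005 -0.1483] in bed [0.28   3.8684] -0.8674204924670031
block [ 0.5202  0.0013 -0.1582] in bed [-1.5779  4.4265] -1.430143419446694
knob axis [ 0.5238 -0.1348] bedyaw deg -7.631637120297671
top grip [array([  44.5, -133.5]), array([  -9.2, -120.8])] -13.29756606475093
scene grip [array([   0.6, -125.7]), array([  36.9, -137.1])]
face top [array([64.3, 52. ]), array([-64.3,  52.1])] bar [array([75.1, 57.5]), array([-74.7,  57.6]), array([-75.4,  76.4]), array([75. , 75.8])]
pad [array([ 65.7, -50.1]), array([-14.4, -51.3])] rail edge [array([73.4, 88.3]), array([ 75.5, -59.3])]
```

Top crop: the brown plywood block with grey lino is at (360,255). It has a gap to the rail above it, with the facing plate on its left, the pad and jaw at (480,225) and the knob at (630,250). That confirms the target. Now I approach.

send_rows(deltas="0.036 -0.030 0 5;0.071 -0.061 0 10;0.107 -0.092 0 15;0.143 -0.122 0 20;0.178 -0.152 0 24.6", claw=0.4)

```text
t: 2.0
eef_pos: [0.3237, -0.4467, 0.2395]
tool_rot: [0.0, 0.998, -0.068, 0.0]
contact_force: [0.7, 0.3, 0.6]
gripper_width: 0.402
grasp_force: 0.0
```

send_rows(deltas="0.015 -0.047 0 0;0.028 -0.094 0 0;0.04 -0.141 0 0;0.05 -0.188 0 0;0.06 -0.235 0 0")

```text
t: 2.5
eef_pos: [0.414, -0.2217, 0.2397]
tool_rot: [0.0, 0.998, -0.067, 0.0]
contact_force: [1.0, 0.3, 0.4]
gripper_width: 0.402
grasp_force: 0.0
```

send_rows(deltas="0.002 -0.047 0 0;0.004 -0.094 -0.02 0;0.005 -0.141 0.02 0;0.005 -0.188 0.06 0;0.005 -0.235 0.10 0")

```text
t: 3.0
eef_pos: [0.4467, -0.0167, 0.1622]
tool_rot: [-0.0, 0.998, -0.067, 0.001]
contact_force: [0.3, -1.2, 0.1]
gripper_width: 0.4
grasp_force: 0.0
```

```bash
cat >> fit.py <<'E'
BED=np.array([.5212,-.0033,-.1332])
def tb(w): return (R(BED[2]).T@(np.array(w)[:2]-BED[:2])*1e3).round(1)
def st():
    o=bot.get_obs(); w,x,y,z=o['tool_rot']; yaw=np.degrees(2*np.arctan2(y,x))
    print(round(o['t'],2),'bed',tb(o['eef_pos']),'z',o['eef_pos'][2].round(4),'yaw',yaw.round(2),'rel bed',(yaw-np.degrees(BED[2])).round(2),'F',o['contact_force'],'T',o['torque'],'q7',o['q'][6].round(3),o['gripper_width'],'tips',bot.tips_ahead)
if __name__=='__main__': st()
E
python3 fit.py
```

```text
3.0 bed [-72.1 -23.2] z 0.1622 yaw -7.67 rel bed -0.04 F [ 0.3103 -1.1758  0.0621] T [-0.0559 -0.0264  0.0178] q7 -1.904 0.39972635525462086 tips 0.008
```

send_rows(deltas="0 0 0 0;0 0 0 0")

```text
t: 3.2
eef_pos: [0.4458, -0.0177, 0.162]
tool_rot: [0.0, 0.998, -0.066, -0.001]
contact_force: [-0.7, -0.3, 1.7]
gripper_width: 0.399
grasp_force: 0.0
```

```bash
python3 fit.py
```

```text
3.2 bed [-72.8 -24.2] z 0.162 yaw -7.52 rel bed 0.11 F [-0.7142 -0.2781  1.69  ] T [-0.0135  0.0267  0.0428] q7 -1.898 0.39887476917296555 tips 0.008
```

send_rows(deltas="0 -0.015 0.045 0;0 -0.028 0.09 0;0 -0.028 0.12 0;0 -0.028 0.132 0;0 -0.028 0.132 0")

```text
t: 3.7
eef_pos: [0.4497, 0.0081, 0.03]
tool_rot: [0.001, 0.998, -0.068, -0.001]
contact_force: [0.6, -0.9, -0.3]
gripper_width: 0.402
grasp_force: 0.0
```

```bash
python3 fit.py
python3 - <<'E'
from fit import *
c=bot.read_camera('scene'); a=cv2.resize(c['img'][150:275,145:345],None,fx=4,fy=4,interpolation=cv2.INTER_CUBIC); cv2.imwrite('pics/s2.png',a[:,:,::-1])
E
```

```text
3.7 bed [-72.4   1.8] z 0.03 yaw -7.76 rel bed -0.13 F [ 0.6107 -0.9181 -0.2639] T [-0.0246 -0.0268 -0.045 ] q7 -2.102 0.4023263425700563 tips 0.008
```

View pics/s2.png

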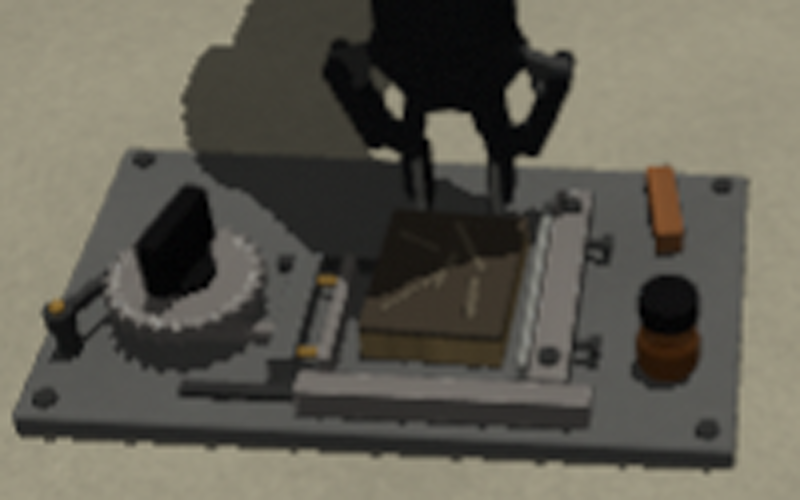

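The fingers, at (418,190) and (500,190), stand behind the block's near edge (395..530), with both inside its width. Pushing towards the rail.

send_rows(deltas="0.008 0 0 0;0.014 0 0 0;0.020 0 0 0;0.026 0 0 0;0.032 0 0 0")

```text
t: 4.25
eef_pos: [0.4819, 0.0052, 0.0306]
tool_rot: [0.0, 0.998, -0.067, -0.0]
contact_force: [-1.2, -0.4, 1.3]
gripper_width: 0.397
grasp_force: 1.2
```

send_rows(deltas="0.002 0 0 0;0.004 0 0 0;0.006 0 0 0;0.0075 0 0 0;0.0075 0 0 0")

```text
t: 4.75
eef_pos: [0.4894, 0.0043, 0.0304]
tool_rot: [-0.0, 0.998, -0.067, 0.0]
contact_force: [0.1, -0.1, 0.5]
gripper_width: 0.398
grasp_force: 0.2
```

```bash
python3 fit.py
```

```text
4.75 bed [-32.5   3.3] z 0.0304 yaw -7.65 rel bed -0.02 F [ 0.1238 -0.0692  0.542 ] T [ 0.0094  0.07   -0.0217] q7 -2.071 0.39750697226991577 tips 0.008
```

send_rows(deltas="0.001 0 0 0;0.002 0 0 0;0.002 0 0 0")

```text
t: 5.05
eef_pos: [0.4911, 0.004, 0.0304]
tool_rot: [-0.0, 0.998, -0.067, 0.0]
contact_force: [-0.4, 0.2, -0.2]
gripper_width: 0.397
grasp_force: 0.5
```

send_rows(deltas="0.001 0 0 0;0.002 0 0 0;0.002 0 0 0")

```text
t: 5.35
eef_pos: [0.4917, 0.0039, 0.0302]
tool_rot: [0.0, 0.998, -0.067, -0.001]
contact_force: [-6.5, 0.6, 4.2]
gripper_width: 0.401
grasp_force: 2.6
```

```bash
python3 fit.py
```

```text
5.35 bed [-30.2   3.2] z 0.0302 yaw -7.64 rel bed -0.0 F [-6.4841  0.5969  4.1727] T [0.2059 1.064  0.024 ] q7 -2.068 0.4014870497320657 tips 0.008
```

send_rows(deltas="0.001 0 0 0;0.0015 0 0 0;0.0015 0 0 0")

```text
t: 5.65
eef_pos: [0.4918, 0.0038, 0.03]
tool_rot: [0.0, 0.998, -0.066, -0.002]
contact_force: [-9.7, 1.9, 6.5]
gripper_width: 0.399
grasp_force: 4.3
```

send_rows(deltas="-0.008 0 0 0;-0.02 0 0 0;-0.03 0 0 0;-0.035 0 -0.03 0;-0.035 0 -0.08 0")

```text
t: 6.15
eef_pos: [0.4561, 0.0081, 0.1089]
tool_rot: [0.0, 0.998, -0.066, -0.003]
contact_force: [1.2, 0.0, -0.2]
gripper_width: 0.394
grasp_force: 0.0
```

Run:
```python
from fit import *
st()
c=bot.read_camera('top'); a=cv2.resize(c['img'][230:390,275:495],None,fx=3.6,fy=3.6,interpolation=cv2.INTER_CUBIC); cv2.imwrite('pics/t2.png',a[:,:,::-1])
```

```text
6.15 bed [-66.    2.7] z 0.1089 yaw -7.6 rel bed 0.03 F [ 1.2445  0.007  -0.1701] T [ 0.0091 -0.109   0.022 ] q7 -2.016 0.3937491192178405 tips 0.008
```

View pics/t2.png

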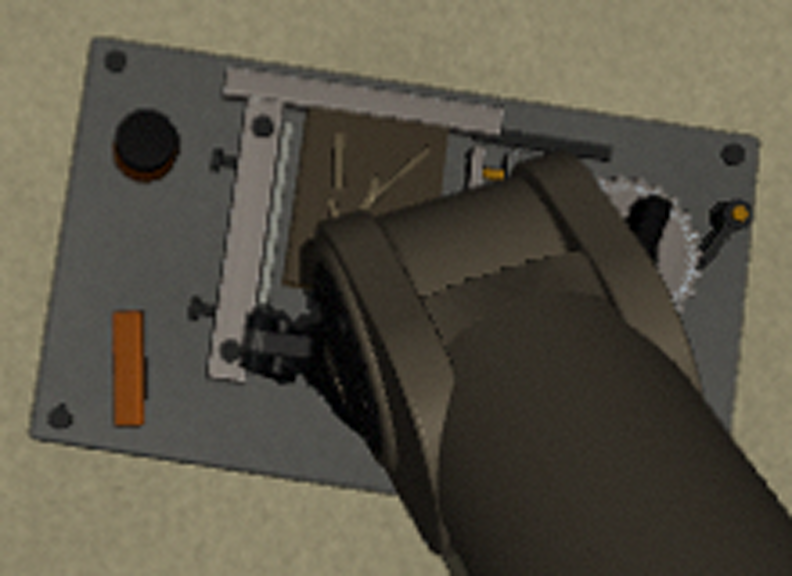

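The block now lies along the rail: its top edge at (300..450,110..130) meets the rail with no gap. Next, the knob.

send_rows(deltas="0 0.01 -0.045 0;0.02 0.04 -0.06 4;0.045 0.075 -0.06 8;0.07 0.11 -0.06 12;0.086 0.133 -0.06 15", claw=0.6)

```text
t: 6.7
eef_pos: [0.528, -0.1383, 0.1709]
tool_rot: [0.001, 0.98, -0.199, 0.001]
contact_force: [0.7, -0.2, 0.2]
gripper_width: 0.598
grasp_force: 0.0
```

send_rows(deltas="0 0 0 0;0 0 0 0")

```text
t: 6.9
eef_pos: [0.5268, -0.135, 0.1701]
tool_rot: [-0.0, 0.98, -0.197, -0.0]
contact_force: [0.4, 0.5, 0.6]
gripper_width: 0.601
grasp_force: 0.0
```

Run:
```python
from fit import *
st(); print(bot.get_obs()['q'])
c=bot.read_camera('top')
for r in bot.landmark_of(c,'knob_grip')[:2]: print(r['confidence'],r['xyz'],tb(r['xyz']))
c=bot.read_camera('scene')
for r in bot.landmark_of(c,'knob_grip')[:2]: print(r['confidence'],r['xyz'],tb(r['xyz']))
a=cv2.resize(c['img'][120:270,130:330],None,fx=4,fy=4,interpolation=cv2.INTER_CUBIC); cv2.imwrite('pics/s3.png',a[:,:,::-1])
```

```text
6.9 bed [  23.  -129.8] z 0.1701 yaw -22.68 rel bed -15.05 F [0.3592 0.4934 0.5726] T [ 0.0994  0.018  -0.0348] q7 -1.919 0.6010904864065428 tips 0.008
[ 0.3108  0.353  -0.214   1.9264  0.0958  0.8721 -1.9187]
0.89 [0.5274, -0.1331, 0.0716] [  23.4 -127.8]
0.78 [0.5249, -0.14, 0.0731] [  21.8 -135. ]
```

View pics/s3.png

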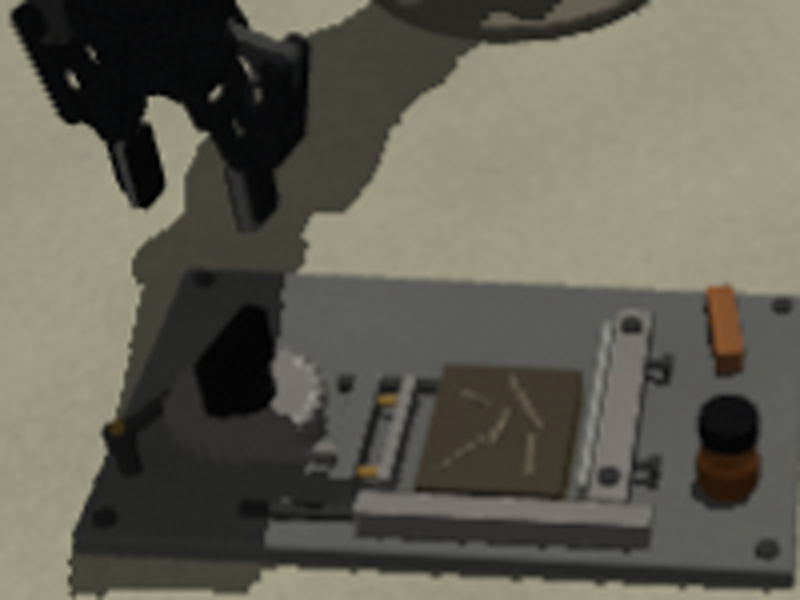

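The tool is above the knob at (235,370), and the block is flush along the rail at (420..570,490). Positive spin lowers q7 towards its limit, so I make a half turn first.

send_rows(deltas="0 0 0 -8;0 0 0 -16;0 0 0 -24;0 0 0 -32;0 0 0 -40")

```text
t: 7.6
eef_pos: [0.527, -0.134, 0.1705]
tool_rot: [-0.0, 0.988, 0.155, 0.0]
contact_force: [0.7, 0.4, 0.7]
gripper_width: 0.599
grasp_force: 0.0
```

send_rows(deltas="0 0 0 -8;0 0 0 -16;0 0 0 -24;0 0 0 -32;0 0 0 -40")

```text
t: 8.1
eef_pos: [0.527, -0.134, 0.1705]
tool_rot: [0.0, 0.876, 0.483, 0.0]
contact_force: [-0.2, -0.5, 0.1]
gripper_width: 0.603
grasp_force: 0.0
```

```bash
python3 fit.py
```

```text
8.1 bed [  23.2 -128.8] z 0.1705 yaw 57.78 rel bed 65.42 F [-0.1524 -0.4561  0.1151] T [-0.0409 -0.0115  0.0424] q7 -0.639 0.6030934288842462 tips 0.008
```

send_rows(deltas="0 0 0 -8;0 0 0 -16;0 0 0 -24;0 0 0 -32;0 0 0 -40")

```text
t: 8.6
eef_pos: [0.5271, -0.1341, 0.1706]
tool_rot: [0.0, 0.658, 0.753, -0.0]
contact_force: [-0.6, -0.6, 0.5]
gripper_width: 0.596
grasp_force: 0.0
```

send_rows(deltas="0 0 0 -8;0 0 0 -16;0 0 0 -24;0 0 0 -32;0 0 0 -40")

```text
t: 9.1
eef_pos: [0.527, -0.1341, 0.1705]
tool_rot: [0.0, 0.36, 0.933, -0.0]
contact_force: [0.3, 0.3, -0.9]
gripper_width: 0.6
grasp_force: 0.0
```

send_rows(deltas="0 0 0 -8;0 0 0 -16;0 0 0 -20;0 0 0 -20")

```text
t: 9.5
eef_pos: [0.527, -0.1343, 0.1704]
tool_rot: [-0.0, 0.195, 0.981, 0.0]
contact_force: [0.5, -0.3, 0.5]
gripper_width: 0.602
grasp_force: 0.0
```

```bash
python3 fit.py
```

```text
9.5 bed [  23.2 -129.1] z 0.1704 yaw 157.45 rel bed 165.09 F [ 0.4893 -0.3212  0.4986] T [ 0.0108 -0.0131 -0.0126] q7 0.915 0.6020869192430237 tips 0.008
```

send_rows(deltas="0.002 -0.001 0.04 0;0.002 -0.001 0.075 0;0.002 -0.001 0.1 0;0.002 -0.001 0.109 0;0.002 -0.001 0.109 0")

```text
t: 10.0
eef_pos: [0.5244, -0.1346, 0.0608]
tool_rot: [-0.001, 0.196, 0.981, 0.0]
contact_force: [0.6, 0.2, 0.1]
gripper_width: 0.602
grasp_force: 0.0
```

send_rows(deltas="0 0 0 0;0 0 0 0;0 0 0 0;0 0 0 0;0 0 0 0", claw=0.1, force=30)

```text
t: 10.5
eef_pos: [0.5258, -0.1361, 0.0629]
tool_rot: [0.001, 0.197, 0.98, -0.001]
contact_force: [-1.8, -0.9, 5.2]
gripper_width: 0.16
grasp_force: 32.5
```

```bash
python3 fit.py
```

```text
10.5 bed [  22.2 -131. ] z 0.0629 yaw 157.28 rel bed 164.91 F [-1.8373 -0.8959  5.2306] T [-0.262   0.3108 -0.0015] q7 0.784 0.15980723269885072 tips 0.008
```

send_rows(deltas="0 0 0 6;0 0 0 12;0 0 0 18;0 0 0 24;0 0 0 30")

```text
t: 11.0
eef_pos: [0.5254, -0.1365, 0.0629]
tool_rot: [0.001, 0.446, 0.895, -0.001]
contact_force: [-3.5, -2.5, 5.5]
gripper_width: 0.159
grasp_force: 32.6
```

```bash
cat > meas.py <<'E'
from fit import *
import sys
n=int(sys.argv[1]) if len(sys.argv)>1 else 3
L=[]
for i in range(n):
    c=bot.read_camera('scene'); o=bot.get_obs(); L.append(np.r_[o['contact_force'],o['torque'],o['joint_torque'][6],180-(np.degrees(2*np.arctan2(o['tool_rot'][2],o['tool_rot'][1]))-np.degrees(BED[2]))])
L=np.array(L); print('knob deg',L[:,7].mean().round(2),'F',L[:,:3].mean(0),'T',L[:,3:6].mean(0),'sdTz',L[:,5].std().round(3),'tau7',L[:,6].round(3)); st()
E
python3 meas.py 3
```

```text
knob deg 45.3 F [-2.8466 -2.7563  7.2687] T [-0.4856  0.5418 -0.0968] sdTz 0.063 tau7 [ 0.42  -0.777 -0.148]
11.15 bed [  21.9 -131.5] z 0.0629 yaw 127.31 rel bed 134.94 F [-3.1729 -3.2123  7.3592] T [-0.5377  0.5843 -0.164 ] q7 0.339 0.15978646806979244 tips 0.008
```

send_rows(deltas="0 0 0 7;0 0 0 14;0 0 0 21;0 0 0 28;0 0 0 35")

```text
t: 11.65
eef_pos: [0.5248, -0.1368, 0.0628]
tool_rot: [0.001, 0.694, 0.72, -0.001]
contact_force: [-5.4, -3.2, 10.2]
gripper_width: 0.157
grasp_force: 33.2
```

send_rows(deltas="0 0 0 6;0 0 0 12;0 0 0 18;0 0 0 24;0 0 0 30")

```text
t: 12.15
eef_pos: [0.5242, -0.1367, 0.0628]
tool_rot: [0.001, 0.857, 0.516, -0.001]
contact_force: [-7.5, -2.2, 11.1]
gripper_width: 0.16
grasp_force: 33.4
```

```bash
python3 meas.py 5
python3 - <<'E'
from fit import *
c=bot.read_camera('scene')
a=cv2.resize(c['img'][150:270,145:325],None,fx=4.4,fy=4.4,interpolation=cv2.INTER_CUBIC); cv2.imwrite('pics/s4.png',a[:,:,::-1])
E
```

```text
knob deg 110.15 F [-6.2154 -2.9399 11.5777] T [-0.6914  1.2809  0.0614] sdTz 0.047 tau7 [ 0.124 -0.823 -0.29  -0.103 -0.059]
12.4 bed [  20.7 -131.8] z 0.0628 yaw 62.37 rel bed 70.0 F [-5.8739 -2.6646 11.9903] T [-0.6701  1.286   0.06  ] q7 -0.61 0.16004763964806423 tips 0.008
```

View pics/s4.png

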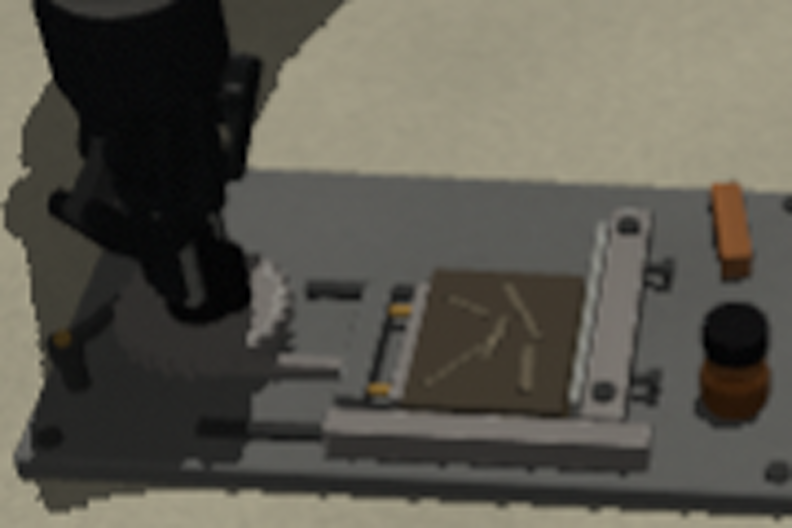

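The pad now touches the block at (415,340) and the block is almost at the facing plate. The pad gap to the jaw at (390,340) is still uncompressed. From here I step slowly, averaging torque and tracking the block in the image.

```bash
cat > step.py <<'E'
from fit import *
import sys,os
n=int(sys.argv[1]); L=[];G=0
for i in range(n):
    c=bot.read_camera('scene'); G=G+cv2.cvtColor(c['img'],cv2.COLOR_RGB2GRAY).astype(np.float32)/n
    o=bot.get_obs(); L.append(np.r_[o['contact_force'],o['torque'],180-(np.degrees(2*np.arctan2(o['tool_rot'][2],o['tool_rot'][1]))-np.degrees(BED[2]))])
L=np.array(L)
print('t',round(o['t'],2),'knob',L[:,6].mean().round(2),'F',L[:,:3].mean(0).round(1),'Tz',L[:,5].mean().round(4),'+-',(L[:,5].std()/n**.5).round(4),'q7',o['q'][6].round(2))
if not os.path.exists('ref.npy'): np.save('ref.npy',G)
r=np.load('ref.npy'); y0,y1,x0,x1=214,240,242,272
T=r[y0:y1,x0:x1]; W=np.float32([[1,0,x0],[0,1,y0]])
cc,W=cv2.findTransformECC(T,G,W,cv2.MOTION_EUCLIDEAN,(3,200,1e-7),None,1)
p=W@np.array([15,13,1])-[x0+15,y0+13]
c=bot.read_camera('scene'); z=.037
a=px2w(c,257,227,z); b=px2w(c,257+p[0],227+p[1],z); print('cc',round(cc,3),'block moved bed mm',tb(b)-tb(a),'px',p.round(3),'rot deg',np.degrees(np.arctan2(W[1,0],W[0,0])).round(2))
E
python3 step.py 8
```

```text
t 12.85 knob 110.0 F [-6.4 -3.3 12. ] Tz 0.0694 +- 0.0077 q7 -0.61
cc 1.0 block moved bed mm [0. 0.] px [-0.  0.] rot deg 0.0
```

send_rows(deltas="0 0 0 3;0 0 0 5;0 0 0 5")

```text
t: 13.2
eef_pos: [0.5242, -0.1366, 0.0628]
tool_rot: [0.001, 0.877, 0.48, -0.001]
contact_force: [-7.8, -2.4, 12.5]
gripper_width: 0.158
grasp_force: 33.5
```

```bash
python3 step.py 6
```

```text
t 13.5 knob 115.0 F [-6.9 -2.9 11.6] Tz 0.0305 +- 0.0076 q7 -0.68
cc 0.92 block moved bed mm [0.2 0.9] px [0.436 0.082] rot deg -0.12
```

send_rows(deltas="0 0 0 3;0 0 0 5;0 0 0 5")

```text
t: 13.85
eef_pos: [0.5241, -0.1366, 0.0628]
tool_rot: [0.001, 0.898, 0.441, -0.001]
contact_force: [-7.1, -3.0, 12.6]
gripper_width: 0.16
grasp_force: 33.5
```

```bash
python3 step.py 6
```

```text
t 14.15 knob 120.0 F [-7.1 -3.2 12.3] Tz 0.0182 +- 0.0097 q7 -0.75
cc 0.968 block moved bed mm [-0.2  1.9] px [ 0.935 -0.013] rot deg 0.04
```

send_rows(deltas="0 0 0 3;0 0 0 5;0 0 0 5")

```text
t: 14.5
eef_pos: [0.524, -0.1365, 0.0628]
tool_rot: [0.001, 0.916, 0.401, -0.001]
contact_force: [-7.4, -2.9, 13.3]
gripper_width: 0.157
grasp_force: 33.6
```

```bash
python3 step.py 8
```

```text
t 14.9 knob 124.99 F [-7.3 -2.7 12.8] Tz 0.0919 +- 0.0053 q7 -0.83
cc 0.96 block moved bed mm [0.3 2.1] px [0.986 0.138] rot deg 0.44
```

send_rows(deltas="0 0 0 3;0 0 0 5;0 0 0 5")

```text
t: 15.25
eef_pos: [0.5239, -0.1364, 0.0628]
tool_rot: [0.001, 0.933, 0.361, -0.001]
contact_force: [-8.1, -2.1, 13.0]
gripper_width: 0.159
grasp_force: 33.6
```

```bash
python3 step.py 8
```

```text
t 15.65 knob 129.98 F [-7.7 -2.5 12.9] Tz 0.0972 +- 0.0105 q7 -0.9
cc 0.964 block moved bed mm [0.3 2.1] px [0.986 0.127] rot deg 0.37
```

send_rows(deltas="0 0 0 3;0 0 0 5;0 0 0 5")

```text
t: 16.0
eef_pos: [0.5239, -0.1364, 0.0628]
tool_rot: [0.001, 0.947, 0.32, -0.001]
contact_force: [-7.9, -1.9, 13.8]
gripper_width: 0.159
grasp_force: 33.6
```

```bash
python3 step.py 8
```

```text
t 16.4 knob 134.97 F [-8.  -2.4 13.5] Tz 0.1148 +- 0.0091 q7 -0.97
cc 0.96 block moved bed mm [0.3 2.1] px [0.986 0.148] rot deg 0.4
```

send_rows(deltas="0 0 0 3;0 0 0 5;0 0 0 5")

```text
t: 16.75
eef_pos: [0.5238, -0.1363, 0.0628]
tool_rot: [0.001, 0.96, 0.279, -0.001]
contact_force: [-7.5, -1.5, 14.1]
gripper_width: 0.157
grasp_force: 33.7
```

```bash
python3 step.py 10
```

```text
t 17.25 knob 139.96 F [-7.9 -2.2 13.3] Tz 0.2005 +- 0.0106 q7 -1.04
cc 0.965 block moved bed mm [0.3 2.1] px [0.987 0.136] rot deg 0.41
```

send_rows(deltas="0 0 0 2;0 0 0 3.5;0 0 0 3.5")

```text
t: 17.6
eef_pos: [0.5238, -0.1362, 0.0628]
tool_rot: [0.001, 0.968, 0.249, -0.001]
contact_force: [-8.2, -2.4, 13.7]
gripper_width: 0.157
grasp_force: 33.7
```

```bash
python3 step.py 10
```

```text
t 18.1 knob 143.45 F [-7.8 -2.5 13.7] Tz 0.2473 +- 0.007 q7 -1.09
cc 0.967 block moved bed mm [0.3 2.1] px [0.986 0.152] rot deg 0.42
```

send_rows(deltas="0 0 0 1;0 0 0 2;0 0 0 2")

```text
t: 18.45
eef_pos: [0.5238, -0.1362, 0.0628]
tool_rot: [0.0, 0.973, 0.233, -0.001]
contact_force: [-8.0, -1.6, 13.5]
gripper_width: 0.159
grasp_force: 33.7
```

```bash
python3 step.py 10
```

```text
t 18.95 knob 145.45 F [-7.8 -2.  14. ] Tz 0.2359 +- 0.0058 q7 -1.12
cc 0.966 block moved bed mm [0.3 2.1] px [0.993 0.154] rot deg 0.43
```

send_rows(deltas="0 0 0 1;0 0 0 1.5;0 0 0 1.5")

```text
t: 19.3
eef_pos: [0.5238, -0.1362, 0.0628]
tool_rot: [0.0, 0.976, 0.22, -0.001]
contact_force: [-8.3, -2.0, 13.8]
gripper_width: 0.163
grasp_force: 33.8
```

```bash
python3 step.py 8
```

```text
t 19.7 knob 146.95 F [-8.5 -2.  14.1] Tz 0.2476 +- 0.0109 q7 -1.14
cc 0.967 block moved bed mm [0.3 2.1] px [0.987 0.137] rot deg 0.43
```

send_rows(deltas="0 0 0 -2;0 0 0 -4;0 0 0 -5;0 0 0 -5")

```text
t: 20.15
eef_pos: [0.5238, -0.1363, 0.0628]
tool_rot: [0.0, 0.965, 0.263, -0.001]
contact_force: [-8.6, -1.9, 13.4]
gripper_width: 0.16
grasp_force: 33.8
```

```bash
python3 step.py 8
```

```text
t 20.55 knob 141.94 F [-8.1 -2.4 13.9] Tz 0.2837 +- 0.0069 q7 -1.07
cc 0.964 block moved bed mm [0.3 2.1] px [0.971 0.125] rot deg 0.39
```

send_rows(deltas="0 0 0 0;0 0 0 0;0 0 0 0;0 0 0 0", claw=0.5)

```text
t: 21.0
eef_pos: [0.5253, -0.135, 0.0614]
tool_rot: [-0.0, 0.965, 0.262, 0.0]
contact_force: [0.4, -0.0, 0.5]
gripper_width: 0.502
grasp_force: 0.0
```

send_rows(deltas="0 0 -0.03 0;0 0 -0.07 0;0 0 -0.11 0;0 0 -0.15 0;0 0 -0.18 0")

```text
t: 21.5
eef_pos: [0.5257, -0.1351, 0.2441]
tool_rot: [0.001, 0.965, 0.262, 0.001]
contact_force: [1.2, 0.1, 0.5]
gripper_width: 0.499
grasp_force: 0.0
```

```bash
python3 step.py 4
python3 - <<'E'
from fit import *
c=bot.read_camera('scene')
a=cv2.resize(c['img'][150:270,145:325],None,fx=4.4,fy=4.4,interpolation=cv2.INTER_CUBIC); cv2.imwrite('pics/s5.png',a[:,:,::-1])
E
```

```text
t 21.7 knob 142.01 F [ 0.7 -0.   0.8] Tz 0.0038 +- 0.016 q7 -0.99
cc 0.966 block moved bed mm [0.4 2.1] px [1.004 0.163] rot deg 0.49
```

View pics/s5.png

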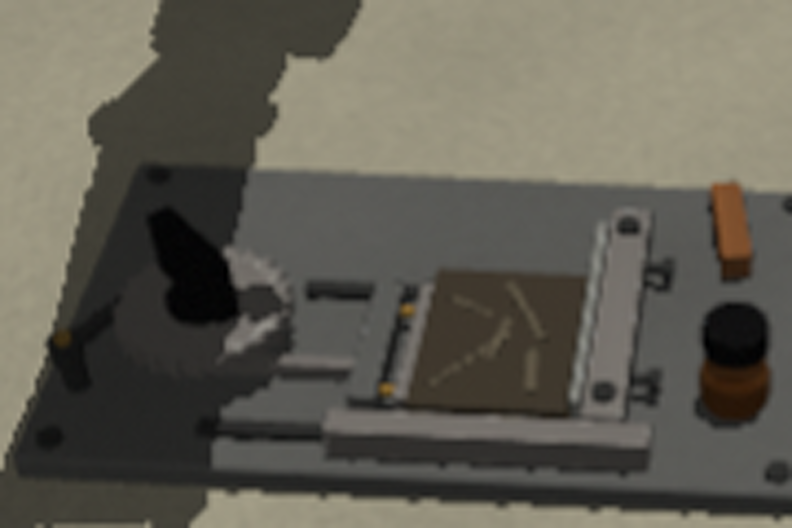

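The block is clamped against the facing plate at (580,340) and flush at the rail. The pad gap at (400,345) is narrower than before. I move the arm aside to check the knob's angle from the top.

send_rows(deltas="-0.025 0.031 0 0;-0.05 0.062 0 0;-0.075 0.094 0 0;-0.1 0.126 0 0;-0.125 0.158 0 0")

```text
t: 22.3
eef_pos: [0.4959, -0.3358, 0.2396]
tool_rot: [-0.001, 0.965, 0.262, -0.001]
contact_force: [0.7, 0.1, -0.5]
gripper_width: 0.501
grasp_force: 0.0
```

send_rows(deltas="-0.025 0.031 0 0;-0.05 0.062 0 0;-0.06 0.08 0 0")

```text
t: 22.6
eef_pos: [0.4826, -0.438, 0.2392]
tool_rot: [-0.001, 0.966, 0.259, -0.002]
contact_force: [0.4, 0.4, -0.1]
gripper_width: 0.494
grasp_force: 0.0
```

Run:
```python
from fit import *
st()
c=bot.read_camera('top')
a=cv2.resize(c['img'][230:390,275:495],None,fx=3.6,fy=3.6,interpolation=cv2.INTER_CUBIC); cv2.imwrite('pics/t3.png',a[:,:,::-1])
# dark grip blob orientation
g=c['img'].max(2); u0,v0=w2px(c,np.r_[BED[:2]+R(BED[2])@[.02,-.13],.086])[0]
v,u=np.mgrid[:480,:640]; m=((g<32)&(np.hypot(u-u0,v-v0)<17))
W=np.array([tb(px2w(c,x,y,.086)) for y,x in zip(*np.nonzero(m))])
ctr=W.mean(0); w,V=np.linalg.eigh(np.cov((W-ctr).T)); d=V[:,1]; print(m.sum(),ctr,'sizes',np.sqrt(w)*3.46,'bar deg',np.degrees(np.arctan2(d[1],d[0])))
```

```text
22.6 bed [  19.5 -436. ] z 0.2392 yaw 30.08 rel bed 37.71 F [ 0.387   0.4261 -0.1054] T [ 0.0201 -0.0162  0.054 ] q7 -0.46 0.4938530329183712 tips 0.008
412 [  14.849  -123.9733] sizes [30.0565 50.0223] bar deg 52.4969747010328
```

View pics/t3.png

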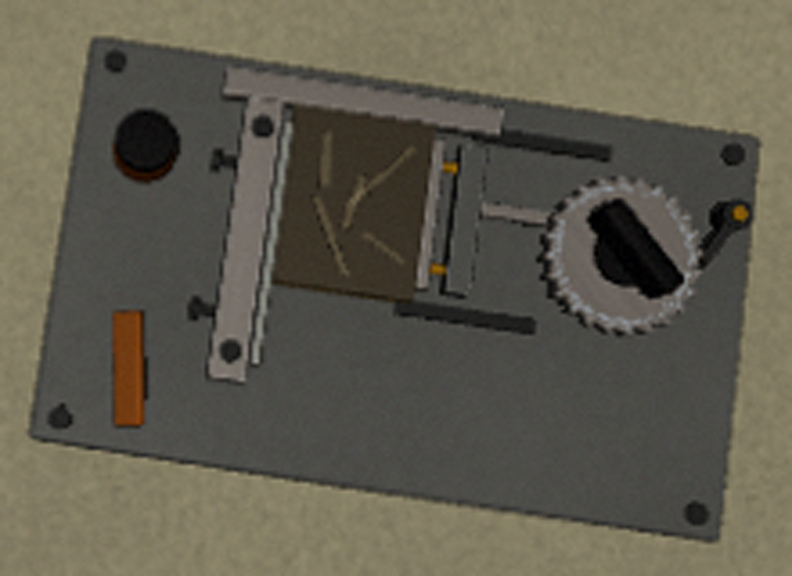

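Top view: the block is flush to the rail at (300..435,110..130) and against the facing plate. The pad spring is shortened at (445..460,220). The knob bar runs from (600,208) to (672,290), about 119° past where it started, so it sits on tooth 9, about 3 to 4 mm of grip. The pawl holds, and the tin and jar are untouched.

```bash
python3 -c "
from station import bot
print(bot.hand_in())"
```

```text
the job is handed in; nothing more can be done
None
```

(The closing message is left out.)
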